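# Weigh the honey jar on the kitchen balance

### The job

Find out how much the honey jar weighs. Lift it out of its slanted rest, stand it upright on the worktop and let go, then take it afresh and set it gently upright in the middle of the brass goods pan of the balance. Then counterbalance it with the brass weights (400, 200 and 100 g), standing in the dark weight pan, until the beam floats as near level as these weights allow; leave those you do not need standing in their block, and do not disturb the other things.

Things in the scene. Friction and masses are not known exactly. Their poses are not given: they have to be found in the camera images.
- jar_honey: glass honey jar, black lid, 94 mm tall, mass unknown (0.16 to 0.60 kg, differs every time). Glass 60 mm across up to 83 mm, lid 63 mm across from 83 to 94 mm. Origin: centre of its underside; z axis from base to lid. At the start it leans in the jar rest, axis 30 degrees above horizontal, lid end up and pointing roughly away from the robot
- jar_rest: fixed slanted rest of light wood: baseboard 135 x 84 x 14 mm, two sloped rails under the jar (no wider apart than the jar) and a low stop at its base; below the jar's middle line, so fingers can straddle the jar. Under 75 mm high. Origin: centre of its underside; x axis: horizontal direction of the jar's lid end
- goods_pan_floor (a point): centre of the floor (upper face) of the brass goods pan, the left (+y) pan of the green two-pan balance. Flat floor 130 mm across, flaring rim 150 mm across, 9 mm above the floor. Floor 109 mm above the worktop when level; moves up to 24 mm up or down, pans stay level. Site axes: x to the balance's back, y from weight pan to goods pan
- weight_pan_floor (a point): same point of the dark steel weight pan (same size), 300 mm to the right of the goods pan; same axes. The dial between the pans rises to 184 mm above the worktop
- beam (a joint): balance beam angle, rad: 0 level, positive = goods pan down, stops at +-0.16. At rest it shows 0.040 rad per 100 g of difference between the pans, wherever in a pan the load stands; swings for about a second after a change. Shown by a red pointer before the white dial between the pans (98 mm long, ticks every 0.040 rad, green band +-0.026 rad), which leans towards the lower pan
- weight_large: the largest brass weight, 400 g: round body 48 mm across and 33 mm high, neck 16 mm, knob 29 mm across centred 58 mm above the foot, 72 mm high in all. Origin: centre of its underside, z up. Stands in any one of the block's three recesses
- weight_middle: the middle brass weight, 200 g: body 40 mm across and 28 mm high, neck 13 mm, knob 24 mm across centred 48 mm above the foot, 60 mm high. Origin: centre of its underside
- weight_small: the smallest brass weight, 100 g: body 34 mm across and 27 mm high, neck 11 mm, knob 20 mm across centred 46 mm above the foot, 57 mm high. Origin: centre of its underside
- weight_block: fixed wooden block 70 x 196 x 20 mm with three equal round recesses, 50 mm across and 6 mm deep, in a row along its y axis (62 mm apart, the middle one at the centre); their floors are 14 mm above the worktop. Origin: centre of its underside. The worktop between it and the jar rest, straight ahead of the robot at x = 0.43 to 0.49 m, is free
- tin_tomato: tin with a red tomato label, 75 mm across, 110 mm tall, loose bystander at the left. Origin: centre of its underside
- tin_fish: flat green tin, 86 mm across, 40 mm tall, loose bystander at the left. Origin: centre of its underside
- mug_stone: blue-grey mug, 87 x 123 x 96 mm, loose bystander at the right. Origin: about the centre of its underside
- onion: onion, about 75 mm, loose bystander at the right. Origin: centre of its underside
Things that resemble listed ones, but are neither listed nor needed, are in the scene too. Leave any green look-alike of the weight_middle alone.

How it is judged:
By the outcome, as a careful person would: the job done as asked, in the order asked, and still so for the second after the job is handed in, with the robot touching nothing.
It also fails if it takes over 72 s, if anything falls off the work surface, if the arm or the gripper's body presses on something with over 40 N, if the wrist force passes 120 N, or if a joint passes its speed limit or range.

### The arm

A 6-joint arm with a two-finger parallel gripper is mounted at the origin on a cart in front of the work surface, level with it; the furniture and walls round the work are solid. World frame = base frame: x ahead of the robot, y to its left, z up, the work surface at z = 0. Lengths are in m, angles in rad, forces in N, time in s.
With the tool pointing down it reaches from about 0.3 to 0.75 m from the base axis. Payload 8.5 kg.
Tool frame: the origin (TCP) lies midway between the tips of the shut fingers; the grasp point (between the pads) lies grasp_offset behind it (grasp_offset is the distance from the TCP to the grasp point, in m); z points along the fingers, y is the line along which they close (so a half turn about z gives the same grasp; the last joint's range is limited). The gripper opens to 88 mm and grips with 3 to 60 N. Pads are 18 mm wide; open, the fingers measure 123 mm over their backs; the gripper's body (75 mm by 187 mm) begins 45 mm behind the grasp point.
Start: joints at [-1.447, 0.381, 1.297, -0, 1.464, -0.215], TCP at [0.183, -0.519, 0.211] pointing down, gripper open.
Joint ranges: [-3.11, 3.11], [-0.89, 2.33], [0.22, 2.48], [-1.42, 4.56], [0.17, 2.85], [-2.88, 2.88]. Speed limits (rad/s): [2.39, 2.39, 3.14, 3.14, 3.14, 3.14].

### API

Orientations are given as a unit quaternion [x, y, z, w].
In Python, from station import get_state, get_image, hand_in, grasp_offset gives the robot as it stands.
- The arm moves only by the tool jog_arm, never from a script. Its argument "rows" is one flat list of numbers, 4 for each row, row after row: the shift along the tool's x, y, z in mm, then the turn about the tool's z in degrees. A call has exactly 8 rows; each row shifts and turns the commanded pose from where the row before left it, along the tool's axes as they then stand; what a row does not reach is not made up. A row lasts 1/10 s, in which the tool goes at most 50 mm and 8.59 degrees, less where a joint would pass 70% of its speed; a pose out of reach is approached as far as the arm can. A call is refused whole if a number of a shift passes 50 or a number of a turn 8.59, either way. A call with a gripper value outside its range is refused whole. "grip" is the finger opening in mm, from 0 to 88.1, set as the call begins (left out, the last holds). The fingers move at their own pace and stop on an object; "force" is the grip in N (left out, the last holds). Time passes only in rows, so rows that do not move let the fingers close, or fill a call up. It gives the time, the measured TCP pose, the force, the opening and the grip force at its end, in the units of the state.
- get_state(): the state, without advancing time (a new reading comes with each control period).
- get_image(name): name is "scene" or "side" or "wrist"; returns a dict with "image" (420x560x3 uint8, red, green, blue), "depth" (420x560 float32, m along the optical axis (not along the pixel's ray), 0 where there is no reading), "mtx" (3x3 intrinsics, pixels), "camera_from_world" (4x4, takes a point from world to camera coordinates); the wrist camera has in their place "tool_from_camera" (4x4, takes a point from camera to tool coordinates, whose origin is the TCP and whose axes are the flange's). Camera axes: x right, y down, z forward; pixel columns grow to the right and rows downward; lengths in m; the calibration is good to about 2 mm. A picture is of the moment at which its call begins: read the wrist's pose just before it.
- hand_in(): hands the job in; it is judged then, once.
The state is a dict: "t": time; "joint_positions": joint angles; "qd": joint speeds; "effort": joint torques, N m; "tool_pos": TCP position; "tool_rot": TCP orientation; "wrist_force": force on the tool from outside, world axes, zero at the start; "wrist_torque": the same for the moment, N m; "opening": finger opening in m; "gripper_force": force on a finger pad.
Only numpy, scipy, OpenCV 4.12 (cv2) and the standard library are available. Lean on these libraries where they do the work, as an engineer would, in place of code of your own. Each camera call takes 0.05 s, during which the arm holds its last target. There are 200 camera calls.

## Working session

There is one attempt and no reset: what is moved stays moved. The work goes in short steps, Python scripts to look and compute and a tool call to move; the robot and the scene stay as the last step left them, time stands still between calls to the robot, and variables do not carry over. Pictures are saved under pics/ and viewed, at most 10 in all, crops included, and the job is handed in when it is done.

Besides the shell and the picture viewer there is one more tool, called after ">>>" as name(argument=value, ...) on one line, values as JSON. jog_arm: Moves the arm, as the interface text tells. Its arguments: {"type":"object","properties":{"rows":{"type":"array","items":{"type":"number"}},"grip":{"type":"number"},"force":{"type":"number"}},"required":["rows"]}

```bash
mkdir -p pics; ls; python3 - <<'E'
from station import *
import cv2,numpy as np
s=get_state();print({k:np.round(v,4).tolist() for k,v in s.items()},grasp_offset)
for n in["scene","side"]:
    g=get_image(n);cv2.imwrite(f"pics/{n}0.png",g["image"][:,:,::-1]);np.savez(f"{n}0.npz",**g)
    T=np.linalg.inv(g["camera_from_world"]);print(n,T.round(3).tolist(),g["mtx"].tolist())
g=get_image("wrist");print(g["tool_from_camera"].round(3).tolist())
E
```

```text
pics
{'t': 0.0, 'joint_positions': [-1.4473, 0.3812, 1.2982, 0.0, 1.4636, -0.2153], 'qd': [0.0003, 0.0011, 0.0005, -0.0012, -0.0008, -0.001], 'effort': [0.0004, -43.7924, -22.4554, 0.0714, 0.0353, -0.0001], 'tool_pos': [0.1828, -0.5184, 0.2108], 'tool_rot': [0.9857, 0.1686, 0.0, -0.0007], 'wrist_force': [-0.3446, -0.5385, -0.5975], 'wrist_torque': [-0.0654, 0.0251, -0.0279], 'gripper_force': 0.0, 'opening': 0.088} 0.0187
scene [[-0.124, -0.834, 0.537, -0.159], [-0.992, 0.103, -0.07, 0.059], [0.003, -0.542, -0.84, 1.151], [0.0, 0.0, 0.0, 1.0]] [[423.5670780373592, 0.0, 276.0294376656732], [0.0, 423.5670780373592, 202.553226942451], [0.0, 0.0, 1.0]]
side [[0.108, -0.612, 0.783, -0.235], [-0.994, -0.061, 0.09, -0.095], [-0.008, -0.789, -0.615, 0.671], [0.0, 0.0, 0.0, 1.0]] [[402.0237561946176, 0.0, 281.07386694249277], [0.0, 402.0237561946176, 207.262019960377], [0.0, 0.0, 1.0]]
[[-0.001, -0.96, -0.28, 0.072], [1.0, -0.001, 0.0, 0.0], [-0.001, -0.28, 0.96, -0.174], [0.0, 0.0, 0.0, 1.0]]
```

View pics/scene0.png

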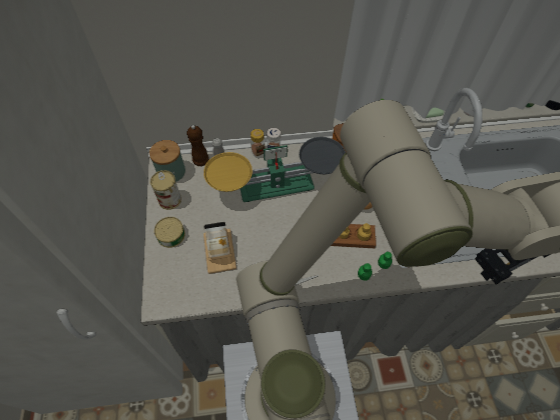

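View pics/side0.png

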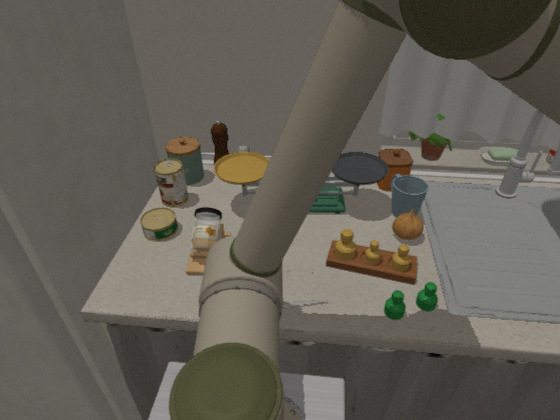

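Candidates:
- **Jar:** the honey jar leaning in its rest, scene (218,235) / side (207,230). The look-alikes are the jars at the back, scene (257,143) and (274,138).
- **Weights:** the brass ones in the block, side (346,243), (373,252) and (403,258). The green look-alikes at side (396,304) and (428,296) are not wanted.

I'll measure from the depth images and check my choice in one crop.

```bash
cat >h.py <<'E'
import numpy as np,cv2
from station import *
def cloud(g,pose=None):
    d=g["depth"];v,u=np.indices(d.shape);K=g["mtx"]
    P=np.stack([(u-K[0,2])/K[0,0]*d,(v-K[1,2])/K[1,1]*d,d,np.ones_like(d)],-1)
    T=np.linalg.inv(g["camera_from_world"]) if pose is None else pose@g["tool_from_camera"]
    W=P@T.T;W[d<=0]=np.nan;return W[...,:3]
def ray(g,u,v,z,T=None):
    K=g["mtx"];T=np.linalg.inv(g["camera_from_world"]) if T is None else T
    r=T[:3,:3]@[(u-K[0,2])/K[0,0],(v-K[1,2])/K[1,1],1];o=T[:3,3];return o+r*(z-o[2])/r[2]
def box(m,W=None):
    r=cv2.minAreaRect(W[m][:,:2].astype(np.float32)*1000);return np.round(r[0],1),np.round(r[1],1),round(r[2],1)
def hsv(g):return cv2.cvtColor(g["image"],cv2.COLOR_RGB2HSV)
E
python3 - <<'E'
from h import *
S=dict(np.load("scene0.npz"));D=dict(np.load("side0.npz"))
a=cv2.resize(S["image"][205:280,180:260],None,fx=4.9,fy=4.9,interpolation=3)
b=cv2.resize(D["image"][220:320,315:445],None,fx=3,fy=3,interpolation=3)
H=max(a.shape[0],b.shape[0]);p=lambda x:cv2.copyMakeBorder(x,0,H-x.shape[0],0,0,0)
cv2.imwrite("pics/crop.png",np.hstack([p(a),p(b)])[:,:,::-1])
for n,g in(("scene",S),("side",D)):
    W=cloud(g);h=hsv(g);v,u=np.indices(h.shape[:2]);print(n)
    win=lambda a,b,c,d:(u>=a)&(u<b)&(v>=c)&(v<d)
    J=win(190,245,210,280) if n=="scene" else win(180,240,200,285)
    x,y,z=W[...,0],W[...,1],W[...,2]
    base=J&(z>.008)&(z<.020);print("board",base.sum(),box(base,W))
    lid=J&(h[...,2]<60)&(z>.05)
    lid=lid&(z>.05);print("lid",lid.sum(),np.nanpercentile(W[lid],[2,50,98],axis=0).round(3).tolist())
    jar=J&(z>.03);print("jar",np.nanpercentile(W[jar],[1,50,99],axis=0).round(3).tolist())
    pg=(h[...,0]>10)&(h[...,0]<30)&(h[...,1]>120)&(z>.09)&(z<.135)&(y>0);print("goods",pg.sum(),box(pg,W),np.nanmedian(z[pg]))
    pw=(z>.08)&(z<.135)&(y<0)&(y>-.4)&(x>.45)&(h[...,2]<110);pw&=win(300,342,130,175) if n=="scene" else win(325,392,152,192)
    print("wpan",pw.sum(),box(pw,W),np.nanmedian(z[pw]))
    if n=="side":
        B=win(322,422,225,282);bl=B&(z>.014)&(z<.026)
        print("block",bl.sum(),box(bl,W))
        for nm,uu in(("a",347),("b",374),("c",403)):
            k=win(uu-13,uu+13,225,275)&(z>.03)
            print(nm,k.sum(),np.nanpercentile(z[k],98),np.nanmedian(W[k&(z>np.nanpercentile(z[k],98)-.02)],axis=0).round(4))
E
```

```text
scene
board 523 (array([423.1, 152.7]), array([134.4,  83.8]), 3.9)
lid 76 [[0.446, 0.128, 0.1], [0.452, 0.153, 0.113], [0.463, 0.183, 0.121]]
jar [[0.258, 0.084, 0.033], [0.411, 0.148, 0.091], [0.462, 0.182, 0.18]]
goods 2203 (array([602.2, 160.9]), array([395.2, 348. ]), 4.1) 0.10993305773279616
wpan 1330 (array([ 693.2, -194.3]), array([130.9, 212.8]), 76.2) 0.10880179326420159
side
board 303 (array([496.4, 178.9]), array([285.4, 113.7]), 20.3)
lid 138 [[0.2, 0.023, 0.091], [0.45, 0.141, 0.113], [0.46, 0.181, 0.211]]
jar [[0.174, 0.023, 0.034], [0.263, 0.083, 0.173], [0.46, 0.179, 0.236]]
goods 1977 (array([640.7, 182.1]), array([409.7, 255.7]), 41.8) 0.10820153286596479
wpan 1563 (array([ 694.6, -208.1]), array([137.7, 221.4]), 75.6) 0.10739555105517895
block 1283 (array([ 466.9, -233.5]), array([199.9, 150.2]), 78.9)
a 426 0.08435069032766251 [ 0.4351 -0.1628  0.0794]
b 219 0.06919230871503872 [ 0.4247 -0.2234  0.0645]
c 488 0.07182974288935046 [ 0.4127 -0.2839  0.0682]
```

View pics/crop.png

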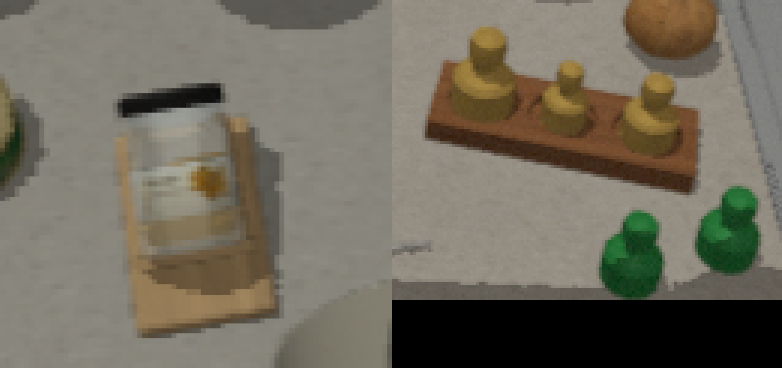

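The crop confirms the choice. The left half shows the black-lidded honey jar lying in its light-wood rest. The right half shows the brass weights in the block, left to right large, small, middle, with the two green look-alikes in front of the block.

```bash
python3 - <<'E'
from h import *
S=dict(np.load("scene0.npz"));D=dict(np.load("side0.npz"))
a=np.radians(3.9);hx=np.array([np.cos(a),np.sin(a),0]);d=hx*np.cos(np.pi/6)+[0,0,.5];n=-hx*.5+[0,0,np.cos(np.pi/6)];l=np.array([-np.sin(a),np.cos(a),0])
R=np.array([.4231,.1527,0])
for nm,g in(("scene",S),("side",D)):
    W=cloud(g);h=hsv(g);x,y,z=np.moveaxis(W,-1,0)
    m=(abs((W-R)@l)<.04)&(abs((W-R)@hx)<.075)&(z>.03)&(z<.13)
    q=np.stack([(W-R)@d,(W-R)@l,(W-R)@n],-1)
    lid=m&(h[...,2]<60)
    print(nm,m.sum(),lid.sum(),"lid d,l,n",np.percentile(q[lid],[3,50,97],axis=0).round(4).tolist())
    gl=m&~lid;gl&=abs(q[...,1])<.012
    print("glass top n by d",[(round(t,3),np.round(np.nanmedian(q[...,2][gl&(abs(q[...,0]-t)<.005)]),4)) for t in np.arange(-.05,.08,.012)])
    for w,(y0,y1) in dict(goods=(.03,.26),wt=(-.27,-.03)).items():
        for zr in((.104,.113),(.104,.128)):
            p=(x>.5)&(x<.8)&(y>y0)&(y<y1)&(z>zr[0])&(z<zr[1])
            k,lab,st,c=cv2.connectedComponentsWithStats(p.astype(np.uint8));
            p=lab==1+np.argmax(st[1:,4]);print(w,zr,p.sum(),box(p,W),np.median(z[p]).round(4),cv2.minEnclosingCircle(W[p][:,:2].astype(np.float32)*1000))
W=cloud(D);z=W[...,2];v,u=np.indices(z.shape);h=hsv(D)
b=(u>322)&(u<422)&(v>225)&(v<285)&(z>.017)&(z<.023)&(h[...,0]<12);print("block",b.sum(),box(b,W))
E
```

```text
scene 780 76 lid d,l,n [[0.0769, -0.0265, 0.0704], [0.0819, -0.0014, 0.0832], [0.0866, 0.0276, 0.0903]]
glass top n by d [(np.float64(-0.05), np.float64(nan)), (np.float64(-0.038), np.float64(nan)), (np.float64(-0.026), np.float64(nan)), (np.float64(-0.014), np.float64(0.0476)), (np.float64(-0.002), np.float64(0.0875)), (np.float64(0.01), np.float64(0.0875)), (np.float64(0.022), np.float64(0.0876)), (np.float64(0.034), np.float64(0.0878)), (np.float64(0.046), np.float64(0.0867)), (np.float64(0.058), np.float64(0.0855)), (np.float64(0.07), np.float64(0.0849))]
goods (0.104, 0.113) 1231 (array([640.5, 105.7]), array([138.7, 137.9]), 1.5) 0.109 ((636.7886352539062, 105.60408020019531), 73.27692413330078)
goods (0.104, 0.128) 1504 (array([635.7, 104.5]), array([147.3, 149.8]), 86.3) 0.1096 ((634.9918823242188, 105.78765869140625), 76.34131622314453)
wt (0.104, 0.113) 1102 (array([ 668.8, -190.3]), array([127.7, 145.8]), 55.7) 0.1085 ((666.1305541992188, -191.96585083007812), 74.19442749023438)
wt (0.104, 0.128) 1287 (array([ 668.5, -187. ]), array([132.7, 150.5]), 50.7) 0.1091 ((663.1312
[... 560 characters left out ...]
float64(0.0851)), (np.float64(0.07), np.float64(0.0834))]
goods (0.104, 0.113) 1219 (array([634.7, 110. ]), array([129.8, 145. ]), 84.7) 0.1075 ((635.2836303710938, 105.11475372314453), 75.02554321289062)
goods (0.104, 0.128) 1409 (array([635.5, 110.2]), array([135.1, 153. ]), 85.4) 0.1078 ((635.0469970703125, 103.88774871826172), 76.57939910888672)
wt (0.104, 0.113) 1255 (array([ 661.8, -197.9]), array([132.9, 147.3]), 73.6) 0.1073 ((663.214599609375, -193.7005157470703), 74.43515014648438)
wt (0.104, 0.128) 1442 (array([ 659.9, -199.5]), array([137. , 150.4]), 73.6) 0.1075 ((662.7212524414062, -192.84535217285156), 76.91363525390625)
block 28 (array([ 427.9, -224.7]), array([191.7,  68.6]), 79.9)
  return np.nanmean(a, axis, out=out, keepdims=keepdims)
```

The rest is at (423,153) mm with heading 3.9°. The goods pan centre is at (635,105) and the weight pan centre at (662.5,-193), 299 mm apart, which agrees with the given 300 mm. The jar grasp point is (445,154,78.6) mm. The block's weights stand at y of about -163 (400 g), -223 (100 g) and -284 (200 g).

Next I move over the jar.

>>> jog_arm(rows=[0,0,0,7.75,0,0,0,7.75,20.5,-43.6,0,0,20.5,-43.6,0,0,20.5,-43.6,0,0,20.5,-43.6,0,0,20.5,-43.6,0,0,20.5,-43.6,0,0], grip=88)

```text
t: 0.95
tool_pos: [0.2878, -0.2474, 0.2113]
tool_rot: [0.999, 0.034, 0.0, -0.0]
wrist_force: [1.4, -0.3, -0.2]
opening: 0.0882
gripper_force: 0.0
```

>>> jog_arm(rows=[20.5,-43.6,0,0,20.5,-43.6,0,0,20.5,-43.6,0,0,20.5,-43.6,0,0,20.5,-43.6,0,0,20.5,-43.6,0,0,20.5,-43.6,0,0,20.5,-43.6,0,0])

```text
t: 1.75
tool_pos: [0.4277, 0.1121, 0.2113]
tool_rot: [0.999, 0.034, 0.0, 0.0]
wrist_force: [1.3, -0.9, 0.9]
opening: 0.0882
gripper_force: 0.0
```

```bash
cat >>h.py <<'E'
from scipy.spatial.transform import Rotation as Ro
def pose():
    s=get_state();T=np.eye(4);T[:3,:3]=Ro.from_quat(s["tool_rot"]).as_matrix();T[:3,3]=s["tool_pos"];return T
def to(x,y,z,psi):
    "TCP target in mm; shift in tool axes after the turn"
    T=pose();p=np.degrees(np.arctan2(T[1,0],T[0,0]));s=get_state();a=np.radians(psi)
    dx,dy,dz=np.array([x,y,z])-T[:3,3]*1000
    print("t",round(s["t"],2),"at",(T[:3,3]*1000).round(1),"psi",p.round(2),"tilt",T[2].round(3),"| turn",round(p-psi,1),"shift",np.round([dx*np.cos(a)+dy*np.sin(a),dx*np.sin(a)-dy*np.cos(a),-dz],1),"F",np.round(s["wrist_force"],1),"op",np.round(s["opening"]*1000,1),"q",np.round(s["joint_positions"],2))
E
python3 -c "
from h import *
to(445,154,60,3.9)
T=pose();g=get_image('wrist');cv2.imwrite('pics/w1.png',g['image'][:,:,::-1]);np.savez('w1.npz',T=T,**g)"
```

```text
t 1.75 at [427.7 112.1 211.3] psi 3.93 tilt [ 0.     0.    -1.     0.211] | turn 0.0 shift [ 20.2 -40.7 151.3] F [ 1.3 -0.9  0.9] op 88.2 q [-0.01  0.19  1.57 -0.    1.38  1.49]
```

View pics/w1.png

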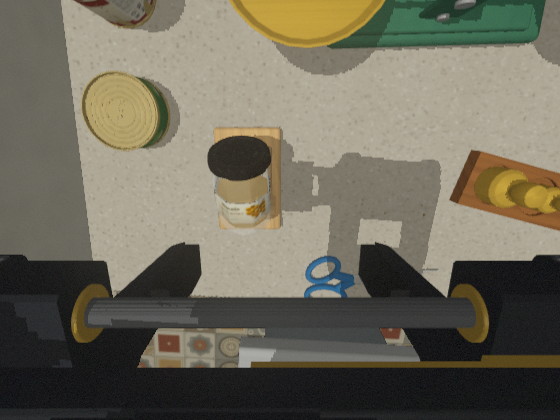

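The wrist view shows the jar's black lid at (240,157), its label at (243,205) and the wooden rest, well aligned with the tool. Blue scissors lie at (330,280), and the worktop right of the rest is free. I'll check the jar against this view's depth.

```bash
python3 - <<'E'
from h import *
g=dict(np.load("w1.npz"));W=cloud(g,g["T"]);h=hsv(g);z=W[...,2];v,u=np.indices(z.shape)
w=(u>180)&(u<300)&(v>110)&(v<240)
print("board",box(w&(z>.008)&(z<.02),W))
a=np.radians(3.9);hx=np.array([np.cos(a),np.sin(a),0]);d=hx*np.cos(np.pi/6)+[0,0,.5];n=-hx*.5+[0,0,np.cos(np.pi/6)];l=np.array([-np.sin(a),np.cos(a),0])
R=np.array([.4231,.1527,0]);q=np.stack([(W-R)@d,(W-R)@l,(W-R)@n],-1)
lid=w&(h[...,2]<70)&(z>.06);print(lid.sum(),np.percentile(q[lid],[2,50,98],axis=0).round(4).tolist())
j=w&(z>.05)&(h[...,2]>=70);print(np.percentile(q[j],[2,50,98],axis=0).round(4).tolist())
# scissors and free area height
f=(W[...,0]>.38)&(W[...,0]<.52)&(W[...,1]>-.09)&(W[...,1]<.1);print(np.nanpercentile(z[f],[1,50,99]).round(4))
E
```

```text
board (array([425.5, 152.7]), array([133.2,  83.4]), 3.9)
2228 [[0.0788, -0.029, 0.0317], [0.0867, -0.0014, 0.0655], [0.0882, 0.0266, 0.088]]
[[-0.0026, -0.0299, 0.0594], [0.0429, -0.0042, 0.084], [0.0777, 0.0275, 0.0881]]
[-0.0011  0.3182  0.346 ]
```

>>> jog_arm(rows=[10.5,-20,0,0,10.5,-20,0,0,0,0,20,0,0,0,25,0,0,0,15,0,0,0,5,0,0,0,0,0,0,0,0,0])

```text
t: 2.6
tool_pos: [0.4461, 0.1512, 0.1471]
tool_rot: [0.999, 0.034, 0.001, -0.0]
wrist_force: [0.3, 0.2, 0.0]
opening: 0.0884
gripper_force: 0.0
```

```bash
python3 -c "
from h import *
to(445.5,153.2,60,3.9)"
```

```text
t 2.6 at [446.1 151.2 147.1] psi 3.91 tilt [ 0.001 -0.    -1.     0.147] | turn 0.0 shift [-0.4 -2.1 87.1] F [0.3 0.2 0. ] op 88.4 q [0.07 0.31 1.62 0.   1.22 1.58]
```

>>> jog_arm(rows=[0,-2,20,0,0,0,25,0,0,0,25,0,0,0,12,0,0,0,5,0,0,0,0,0,0,0,0,0,0,0,0,0])

```text
t: 3.4
tool_pos: [0.4461, 0.1532, 0.0602]
tool_rot: [0.999, 0.034, 0.001, -0.0]
wrist_force: [0.3, 0.1, 0.1]
opening: 0.0879
gripper_force: 0.0
```

>>> jog_arm(rows=[0,0,0,0,0,0,0,0,0,0,0,0,0,0,0,0,0,0,0,0,0,0,0,0,0,0,0,0,0,0,0,0], grip=40, force=20)

```text
t: 4.2
tool_pos: [0.4457, 0.1536, 0.0595]
tool_rot: [0.999, 0.034, 0.0, -0.0]
wrist_force: [-0.5, 4.9, 3.5]
opening: 0.0576
gripper_force: 20.0
```

>>> jog_arm(rows=[0,0,-5,0,0,0,-10,0,0,0,-15,0,0,0,-20,0,0,0,-20,0,0,0,-10,0,0,0,0,0,0,0,0,0])

```text
t: 5.0
tool_pos: [0.4452, 0.153, 0.1389]
tool_rot: [0.999, 0.034, -0.0, 0.0]
wrist_force: [-0.1, 0.6, -2.0]
opening: 0.0577
gripper_force: 19.6
```

```bash
python3 -c "
from h import *
T=pose();to(455,20,140,0)
g=get_image('side');np.savez('s2.npz',T=T,**g)
w=get_image('wrist');np.savez('w2.npz',T=T,**w)
a=cv2.resize(g['image'][140:290,140:340],None,fx=2.6,fy=2.6);b=cv2.resize(w['image'],(400,300))
b=cv2.copyMakeBorder(b,0,a.shape[0]-300,0,0,0)[:, :280];b=np.ascontiguousarray(b)
cv2.imwrite('pics/l2.png',np.hstack([a,b])[:,:,::-1])"
```

```text
t 5.0 at [445.2 153.  138.9] psi 3.91 tilt [-0.001  0.    -1.     0.139] | turn 3.9 shift [  9.8 133.   -1.1] F [-0.1  0.6 -2. ] op 57.7 q [ 0.08  0.32  1.63 -0.    1.2   1.58]
```

View pics/l2.png

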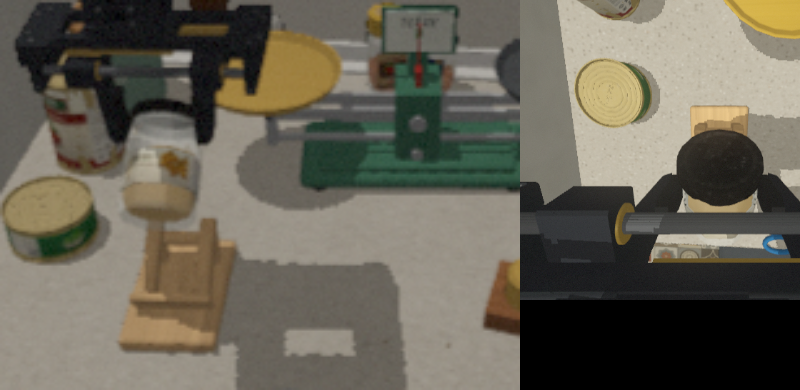

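The jar is held and clear of the rest: lid at (165,105) in the left crop, base at about (155,215). Next I measure its tilt from the lid's face in the wrist depth, with the lid at (720,165) in the right crop.

```bash
cat >>h.py <<'E'
def lidtilt(g,T):
    W=cloud(g,T);h=hsv(g);L=(W-T[:3,3])@T[:3,:3]
    m=(h[...,2]<60)&(abs(L[...,1])<.025)&(L[...,2]<.02)&(L[...,2]>-.075)&(L[...,0]>-.03)&(L[...,0]<.09)
    n,lab,st,c=cv2.connectedComponentsWithStats(m.astype(np.uint8));m=lab==1+np.argmax(st[1:,4])
    P=L[m];best=None;rng=np.random.default_rng(0)
    for _ in range(300):
        a,b,c=P[rng.choice(len(P),3)];n=np.cross(b-a,c-a);n/=np.linalg.norm(n)+1e-12
        k=abs((P-a)@n)<.0012
        if best is None or k.sum()>best.sum():best=k
    Q=P[best];c=Q.mean(0);n=np.linalg.svd(Q-c,full_matrices=0)[2][2];n*=-np.sign(n[2])
    print("lid pts",len(P),best.sum(),"centre(tool,mm)",((Q.max(0)+Q.min(0))*500).round(1),"normal",n.round(3),"elev deg",np.degrees(np.arcsin(-n[2])).round(1),"away" if n[0]>0 else "toward")
E
python3 -c "
from h import *
w=dict(np.load('w2.npz'));lidtilt(w,w['T'])"
```

```text
lid pts 8855 7144 centre(tool,mm) [ 23.3  -0.  -35.5] normal [ 0.863  0.008 -0.505] elev deg 30.3 away
```

>>> jog_arm(rows=[7,19.6,0,0,14,39,0,0,14,39,0,0,14,39,0,0,7,20,10,0,0,0,25,0,0,0,25,0,0,0,12,0])

```text
t: 5.9
tool_pos: [0.5108, 0.0008, 0.0646]
tool_rot: [0.999, 0.034, -0.002, -0.001]
wrist_force: [-0.4, 1.0, -2.0]
opening: 0.0579
gripper_force: 19.6
```

>>> jog_arm(rows=[0,0,8,0,0,0,8,0,0,0,3,0,0,0,2,0,0,0,2,0,0,0,2,0,0,0,0,0,0,0,0,0])

```text
t: 6.7
tool_pos: [0.5122, 0.0007, 0.0425]
tool_rot: [0.999, 0.034, 0.0, 0.0]
wrist_force: [0.4, 0.3, -2.1]
opening: 0.0578
gripper_force: 19.6
```

```bash
python3 -c "
from h import *
T=pose();to(512,0,40,3.9)
w=get_image('wrist');lidtilt(w,T)"
```

```text
t 6.7 at [512.2   0.7  42.5] psi 3.91 tilt [ 0.     0.    -1.     0.043] | turn 0.0 shift [-0.3  0.7  2.5] F [ 0.4  0.3 -2.1] op 57.8 q [-0.23  0.51  1.64  0.    0.99  1.27]
lid pts 8592 7049 centre(tool,mm) [ 23.3  -0.  -35. ] normal [ 0.863 -0.001 -0.505] elev deg 30.3 away
```

>>> jog_arm(rows=[0,0,1,0,0,0,1,0,0,0,1,0,0,0,1,0,0,0,1,0,0,0,0,0,0,0,0,0,0,0,0,0])

```text
t: 7.55
tool_pos: [0.5133, 0.0006, 0.0381]
tool_rot: [0.999, 0.034, 0.002, 0.0]
wrist_force: [4.2, 1.3, 4.9]
opening: 0.0576
gripper_force: 20.0
```

```bash
python3 -c "
from h import *
T=pose();to(512,0,40,3.9)
w=get_image('wrist');lidtilt(w,T)
r=np.hypot(30,65.5);t=np.arctan2(58.7,41.7);e=np.arctan2(65.5,-30);a=np.linspace(t,e,17);P=r*np.c_[np.cos(a),np.sin(a)];print(np.diff(P,axis=0).round(1).tolist())"
```

```text
t 7.55 at [513.3   0.6  38.1] psi 3.91 tilt [ 0.003  0.001 -1.     0.038] | turn 0.0 shift [-1.4  0.6 -1.9] F [4.2 1.3 4.9] op 57.6 q [-0.23  0.52  1.65  0.    0.97  1.27]
lid pts 8406 6840 centre(tool,mm) [ 23.4   0.  -35.3] normal [ 0.875  0.    -0.483] elev deg 28.9 away
[[-3.9, 2.6], [-4.1, 2.3], [-4.2, 2.1], [-4.4, 1.8], [-4.5, 1.5], [-4.6, 1.2], [-4.6, 0.9], [-4.7, 0.6], [-4.7, 0.3], [-4.7, -0.0], [-4.7, -0.3], [-4.7, -0.6], [-4.6, -0.9], [-4.5, -1.2], [-4.5, -1.5], [-4.3, -1.8]]
```

>>> jog_arm(rows=[-4,0,-2.4,0,-4.1,0,-2.2,0,-4.2,0,-2,0,-4.4,0,-1.7,0,-4.5,0,-1.5,0,-4.6,0,-1.2,0,-4.6,0,-0.9,0,-4.7,0,-0.6,0], force=9)

```text
t: 8.4
tool_pos: [0.4768, -0.0017, 0.05]
tool_rot: [0.999, 0.034, 0.0, -0.0]
wrist_force: [2.5, -0.8, 5.4]
opening: 0.0578
gripper_force: 9.9
```

```bash
python3 -c "
from h import *
T=pose();to(440,0,46,3.9)
w=get_image('wrist');lidtilt(w,T)"
```

```text
t 8.4 at [476.8  -1.7  50. ] psi 3.91 tilt [ 0.    0.   -1.    0.05] | turn 0.0 shift [-36.6  -4.2   4. ] F [ 2.5 -0.8  5.4] op 57.8 q [-0.25  0.45  1.73  0.    0.96  1.25]
lid pts 10312 9150 centre(tool,mm) [ 22.2  -0.  -44.2] normal [ 0.563 -0.    -0.827] elev deg 55.7 away
```

>>> jog_arm(rows=[-4.7,0,-0.3,0,-4.7,0,0,0,-4.7,0,0.3,0,-4.7,0,0.6,0,-4.6,0,0.9,0,-4.5,0,1.2,0,-4.5,0,1.5,0,-4.3,0,1.8,0])

```text
t: 9.25
tool_pos: [0.4393, -0.004, 0.0444]
tool_rot: [0.999, 0.034, -0.001, -0.0]
wrist_force: [-3.0, -1.5, 9.9]
opening: 0.0585
gripper_force: 12.4
```

```bash
python3 -c "
from h import *
T=pose();to(440,0,46,3.9)
w=get_image('wrist');lidtilt(w,T)"
```

```text
t 9.25 at [439.3  -4.   44.4] psi 3.93 tilt [-0.001 -0.    -1.     0.044] | turn 0.0 shift [ 1.  -3.9 -1.6] F [-3.  -1.5  9.9] op 58.5 q [-0.28  0.41  1.84 -0.    0.89  1.22]
lid pts 10487 9344 centre(tool,mm) [ 22.   -0.  -51.8] normal [ 0.162 -0.001 -0.987] elev deg 80.7 away
```

>>> jog_arm(rows=[-3,0,0.5,0,-3,0,0.8,0,-3,0,1,0,-2.5,0,0.7,0,0,0,0,0,0,0,0,0,0,0,0,0,0,0,0,0])

```text
t: 10.1
tool_pos: [0.429, -0.0048, 0.0408]
tool_rot: [0.999, 0.034, -0.0, -0.0]
wrist_force: [1.0, 0.3, 0.2]
opening: 0.0583
gripper_force: 12.5
```

```bash
python3 -c "
from h import *
T=pose();to(440,0,46,3.9)
w=get_image('wrist');lidtilt(w,T)"
```

```text
t 10.1 at [429.   -4.8  40.8] psi 3.92 tilt [-0.    -0.    -1.     0.041] | turn 0.0 shift [11.3 -4.1 -5.2] F [1.  0.3 0.2] op 58.3 q [-0.29  0.41  1.87  0.    0.87  1.21]
lid pts 10724 9380 centre(tool,mm) [ 21.1  -0.  -53.6] normal [ 0.04  -0.004 -0.999] elev deg 87.7 away
```

>>> jog_arm(rows=[-1.3,0,0.3,0,-1.2,0,0.4,0,0,0,0,0,0,0,0,0,0,0,0,0,0,0,0,0,0,0,0,0,0,0,0,0])

```text
t: 10.95
tool_pos: [0.4265, -0.0051, 0.0402]
tool_rot: [0.999, 0.034, 0.0, 0.0]
wrist_force: [1.8, -0.2, 0.4]
opening: 0.0581
gripper_force: 12.5
```

>>> jog_arm(rows=[0,0,0,0,0,0,0,0,0,0,0,0,0,0,0,0,0,0,0,0,0,0,0,0,0,0,0,0,0,0,0,0], grip=88)

```text
t: 11.75
tool_pos: [0.4265, -0.0051, 0.0401]
tool_rot: [0.999, 0.034, -0.0, 0.0]
wrist_force: [0.2, 0.6, -0.3]
opening: 0.088
gripper_force: 0.0
```

>>> jog_arm(rows=[0,0,-10,0,0,0,-20,0,0,0,-30,0,0,0,-30,0,0,0,-10,0,0,0,0,0,0,0,0,0,0,0,0,0])

```text
t: 12.55
tool_pos: [0.4259, -0.0049, 0.1389]
tool_rot: [0.999, 0.034, -0.001, -0.0]
wrist_force: [-0.4, -0.3, 0.4]
opening: 0.0884
gripper_force: 0.0
```

```bash
python3 -c "
from h import *
T=pose();to(440,0,46,3.9)
g=get_image('side');w=get_image('wrist');np.savez('w3.npz',T=T,**w)
a=cv2.resize(g['image'][120:290,140:440],None,fx=1.6,fy=1.6);b=cv2.resize(w['image'],(320,240))
b=cv2.copyMakeBorder(b,0,a.shape[0]-240,0,0,0)
cv2.imwrite('pics/l3.png',np.hstack([a,b])[:,:,::-1])
W=cloud(w,T);h=hsv(w);m=(h[...,2]<70)&(abs(W[...,2]-.094)<.008);print(m.sum(),np.median(W[m],axis=0).round(4),cv2.minEnclosingCircle(W[m&(abs(W[...,0]-.43)<.08)][:,:2].astype(np.float32)*1000))"
```

```text
t 12.55 at [425.9  -4.9 138.9] psi 3.91 tilt [-0.002 -0.001 -1.     0.139] | turn 0.0 shift [14.4 -4.  92.9] F [-0.4 -0.3  0.4] op 88.4 q [-0.29  0.24  1.74  0.    1.16  1.21]
4726 [ 0.4436 -0.0042  0.0937] ((442.3857116699219, -4.340209484100342), 30.88332748413086)
```

View pics/l3.png

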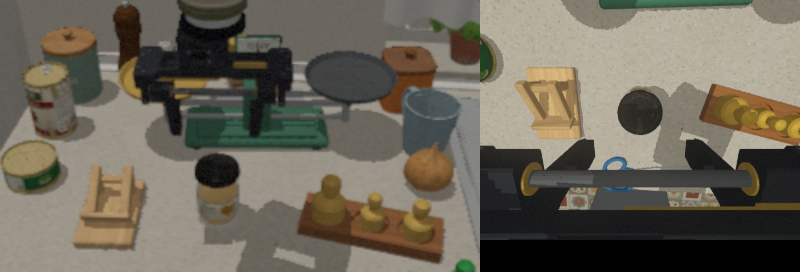

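The side view shows the jar standing upright at (218,190) and released, the rest undisturbed at (110,210), and the weights untouched in the block. The lid measures 93.7 mm high at (442.5,-4.3) mm, as it should. Now I take it afresh, centred.

>>> jog_arm(rows=[8.5,0,0,0,8,0,0,0,0,0,25,0,0,0,30,0,0,0,25,0,0,0,13,0,0,0,4,0,0,0,0,0])

```text
t: 13.45
tool_pos: [0.4433, -0.004, 0.0429]
tool_rot: [0.999, 0.034, -0.0, -0.0]
wrist_force: [0.7, -0.6, -0.1]
opening: 0.0879
gripper_force: 0.0
```

>>> jog_arm(rows=[0,0,0,0,0,0,0,0,0,0,0,0,0,0,0,0,0,0,0,0,0,0,0,0,0,0,0,0,0,0,0,0], grip=40, force=20)

```text
t: 14.25
tool_pos: [0.4433, -0.0039, 0.0436]
tool_rot: [0.999, 0.034, 0.0, 0.0]
wrist_force: [-0.7, 0.7, 6.2]
opening: 0.0623
gripper_force: 20.0
```

>>> jog_arm(rows=[0,0,-5,0,0,0,-15,0,0,0,-30,0,0,0,-40,0,0,0,-40,0,0,0,-15,0,0,0,-5,0,0,0,0,0])

```text
t: 15.05
tool_pos: [0.4427, -0.0039, 0.193]
tool_rot: [0.999, 0.034, -0.0, -0.0]
wrist_force: [0.1, 0.1, -2.2]
opening: 0.0625
gripper_force: 20.0
```

```bash
python3 -c "
from h import *
T=pose();to(635,105,190,3.9)
w=get_image('wrist');lidtilt(w,T);print(get_state()['wrist_force'])"
```

```text
t 15.05 at [442.7  -3.9 193. ] psi 3.91 tilt [-0.    -0.    -1.     0.193] | turn 0.0 shift [199.2 -95.6   3. ] F [ 0.1  0.1 -2.2] op 62.5 q [-0.28  0.21  1.61 -0.    1.33  1.23]
lid pts 7734 6415 centre(tool,mm) [  9.8  -0.  -50.1] normal [-0.018  0.    -1.   ] elev deg 88.9 toward
[-1.03841951  0.0442921  -2.36114302]
```

>>> jog_arm(rows=[15,-7,0,0,35,-17,0,0,40,-19,0,0,40,-19,0,0,40,-19,0,0,20,-10,0,0,9.2,-4.6,0,0,0,0,0,0])

```text
t: 15.9
tool_pos: [0.6354, 0.1056, 0.1904]
tool_rot: [0.999, 0.035, -0.002, -0.0]
wrist_force: [-0.7, -0.3, -1.6]
opening: 0.0623
gripper_force: 20.0
```

>>> jog_arm(rows=[0,0,5,0,0,0,10,0,0,0,10,0,0,0,6,0,0,0,3,0,0,0,1,0,0,0,0,0,0,0,0,0])

```text
t: 16.7
tool_pos: [0.6354, 0.105, 0.1585]
tool_rot: [0.999, 0.034, 0.0, 0.0]
wrist_force: [-0.2, 0.5, -1.2]
opening: 0.0624
gripper_force: 20.0
```

```bash
python3 -c "
from h import *
T=pose();to(635,105,153,3.9)
w=get_image('wrist');lidtilt(w,T)
for n in('side','scene'):
  g=get_image(n);W=cloud(g);x,y,z=np.moveaxis(W,-1,0);h=hsv(g)
  p=(x>.54)&(x<.75)&(y>.02)&(y<.2)&(z>.108)&(z<.122)&(h[...,1]>120)
  print(n,p.sum(),cv2.minEnclosingCircle(W[p][:,:2].astype(np.float32)*1000))"
```

```text
t 16.7 at [635.4 105.  158.5] psi 3.91 tilt [ 0.001  0.    -1.     0.159] | turn 0.0 shift [-0.4 -0.   5.5] F [-0.2  0.5 -1.2] op 62.4 q [-0.02  0.58  1.1  -0.    1.46  1.48]
lid pts 7668 6327 centre(tool,mm) [  9.6   0.  -50. ] normal [-0.023 -0.007 -1.   ] elev deg 88.6 toward
side 400 ((633.2623901367188, 104.27556610107422), 75.88599395751953)
scene 0 ((0.0, 0.0), 0.0)
```

>>> jog_arm(rows=[0,0,2,0,0,0,2,0,0,0,2,0,0,0,2,0,0,0,2,0,0,0,2,0,0,0,2,0,0,0,0,0])

```text
t: 17.65
tool_pos: [0.6351, 0.1049, 0.1439]
tool_rot: [0.999, 0.034, -0.0, 0.0]
wrist_force: [-0.1, -1.2, 0.3]
opening: 0.0624
gripper_force: 20.0
```

>>> jog_arm(rows=[0,0,1,0,0,0,1,0,0,0,1,0,0,0,0,0,0,0,0,0,0,0,0,0,0,0,0,0,0,0,0,0])

```text
t: 18.45
tool_pos: [0.6352, 0.105, 0.1412]
tool_rot: [0.999, 0.034, 0.0, 0.0]
wrist_force: [-0.1, -1.5, 0.0]
opening: 0.0627
gripper_force: 20.0
```

```bash
cat >>h.py <<'E'
def pans():
    g=get_image("side");W=cloud(g);x,y,z=np.moveaxis(W,-1,0);h=hsv(g)
    a=(np.hypot(x-.635,y-.105)<.06)&(h[...,1]>120)&(z<.14)&(z>.08);b=(np.hypot(x-.6625,y+.193)<.06)&(z<.14)&(z>.08)
    za,zb=np.median(z[a]),np.median(z[b]);print("pans z",a.sum(),za.round(4),b.sum(),zb.round(4),"beam~",((zb-za)/.3+.0).round(4));return g
E
python3 -c "
from h import *
to(635,105,153,3.9);pans();T=pose()
w=get_image('wrist');lidtilt(w,T)"
```

```text
t 18.45 at [635.2 105.  141.2] psi 3.91 tilt [ 0.     0.    -1.     0.141] | turn 0.0 shift [ -0.2  -0.  -11.8] F [-0.1 -1.5  0. ] op 62.7 q [-0.02  0.6   1.13 -0.    1.42  1.48]
pans z 531 0.0959 946 0.1185 beam~ 0.0754
lid pts 7690 6405 centre(tool,mm) [  9.8   0.  -50.1] normal [-0.017 -0.003 -1.   ] elev deg 89.0 toward
```

>>> jog_arm(rows=[0,0,0.8,0,0,0,0,0,0,0,0,0,0,0,0,0,0,0,0,0,0,0,0,0,0,0,0,0,0,0,0,0], grip=88)

```text
t: 19.35
tool_pos: [0.6352, 0.105, 0.1404]
tool_rot: [0.999, 0.034, 0.0, -0.0]
wrist_force: [-0.3, -0.1, -0.6]
opening: 0.0881
gripper_force: 0.0
```

>>> jog_arm(rows=[0,0,-10,0,0,0,-20,0,0,0,-30,0,0,0,-30,0,0,0,-30,0,0,0,0,0,0,0,0,0,0,0,0,0])

```text
t: 20.15
tool_pos: [0.6348, 0.105, 0.2592]
tool_rot: [0.999, 0.034, -0.001, -0.0]
wrist_force: [-0.7, -0.5, -0.9]
opening: 0.0882
gripper_force: 0.0
```

```bash
python3 -c "
from h import *
to(424,-223,170,0);T=pose();g=pans()
w=get_image('wrist');s=get_image('scene')
W=cloud(w,T);h=hsv(w);x,y,z=np.moveaxis(W,-1,0)
m=(h[...,2]<70)&(z>.17)&(z<.21)&(np.hypot(x-.635,y-.105)<.06);print('lid',m.sum(),cv2.minEnclosingCircle(W[m][:,:2].astype(np.float32)*1000),np.median(z[m]))
p=(h[...,1]>120)&(z>.08)&(z<.13)&(np.hypot(x-.635,y-.105)<.085);print('pan',p.sum(),cv2.minEnclosingCircle(W[p][:,:2].astype(np.float32)*1000))
a=cv2.resize(g['image'][100:290,140:440],None,fx=1.3,fy=1.3);b=cv2.resize(s['image'][110:290,140:400],(400,277))
H=277;a=a[:H];a=cv2.copyMakeBorder(a,0,H-a.shape[0],0,0,0)
cv2.imwrite('pics/l4.png',np.hstack([a,b])[:,:,::-1])
"
```

```text
t 20.15 at [634.8 105.  259.2] psi 3.91 tilt [-0.002 -0.    -1.     0.259] | turn 3.9 shift [-210.8  328.    89.2] F [-0.7 -0.5 -0.9] op 88.2 q [-0.02  0.53  0.91  0.    1.7   1.48]
pans z 539 0.0967 957 0.1177 beam~ 0.07
lid 3835 ((634.5869750976562, 104.53913879394531), 30.938623428344727) 0.19224470843925004
pan 8407 ((636.0112915039062, 104.11854553222656), 74.3237533569336)
```

View pics/l4.png

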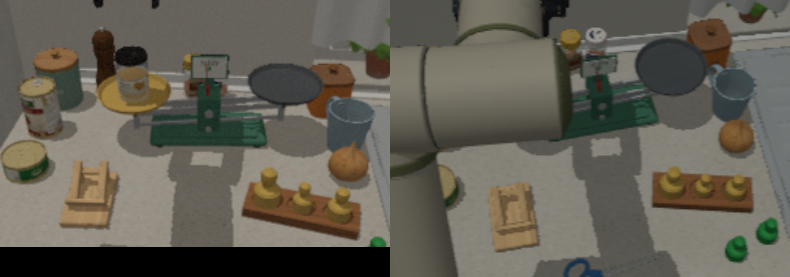

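The jar stands upright in the middle of the goods pan: lid centre (634.6,104.5) mm against pan centre (635.5,104.5). The pans sit at 96.7 and 117.7 mm, so the beam is at about +0.07 rad. That means about 175–190 g, and the wrist force of about 2.2 N agrees. The 200 g weight alone is the nearest choice. It is the block's right-hand weight, at (412,-284).

>>> jog_arm(rows=[0,0,0,7,0,0,0,7,-17,42.5,0,0,-17,42.5,0,0,-17,42.5,0,0,-17,42.5,0,0,-17,42.5,0,0,-17,42.5,0,0], grip=46)

```text
t: 21.1
tool_pos: [0.4887, -0.1294, 0.26]
tool_rot: [0.996, -0.088, -0.0, -0.0]
wrist_force: [0.9, -0.1, 0.8]
opening: 0.046
gripper_force: 0.0
```

>>> jog_arm(rows=[-17,42.5,0,0,-17,42.5,0,0,-17,42.5,0,0,-17,42.5,20,0,0,0,30,0,0,0,10,0,0,0,0,0,0,0,0,0])

```text
t: 21.9
tool_pos: [0.3941, -0.2833, 0.2012]
tool_rot: [0.996, -0.087, 0.0, 0.0]
wrist_force: [0.4, 0.4, 0.0]
opening: 0.0461
gripper_force: 0.0
```

```bash
python3 - <<'E'
from h import *
to(413,-284,43.3,-10);T=pose();pans();w=get_image('wrist');cv2.imwrite('pics/w5.png',w['image'][:,:,::-1])
W=cloud(w,T);h=hsv(w);x,y,z=np.moveaxis(W,-1,0)
br=(h[...,0]>17)&(h[...,0]<35)&(h[...,1]>110)&(z>.03)&(z<.1)&(x<.5)
k,lab,st,c=cv2.connectedComponentsWithStats(br.astype(np.uint8))
for yc,xc in((-.163,.435),(-.223,.425),(-.284,.413)):
    m=br&(np.hypot(x-xc,y-yc)<.03)
    if m.sum()<50: print("none",yc);continue
    zt=np.percentile(z[m],97);kn=m&(z>zt-.016)
    print(yc,m.sum(),"top",zt.round(4),"knob",[np.round(q,1) for q in cv2.minEnclosingCircle(W[kn][:,:2].astype(np.float32)*1000)],"body",[np.round(q,1) for q in cv2.minEnclosingCircle(W[m&(z<zt-.025)][:,:2].astype(np.float32)*1000)])
E
```

```text
t 21.9 at [ 394.1 -283.3  201.2] psi -10.0 tilt [ 0.001  0.001 -1.     0.201] | turn -0.0 shift [ 18.7  -2.6 157.9] F [0.4 0.4 0. ] op 46.1 q [-0.87  0.28  1.49  0.    1.38  0.88]
pans z 538 0.0967 926 0.1176 beam~ 0.0694
-0.163 1543 top 0.0861 knob [array([ 443.4, -163.7]), np.float64(14.1)] body [array([ 443.3, -163.5]), np.float64(23.6)]
-0.223 670 top 0.0712 knob [array([ 431.6, -224. ]), np.float64(10.0)] body [array([ 431.6, -224.2]), np.float64(16.7)]
-0.284 895 top 0.0743 knob [array([ 419.9, -284.7]), np.float64(11.8)] body [array([ 420.1, -284.8]), np.float64(19.6)]
```

View pics/w5.png

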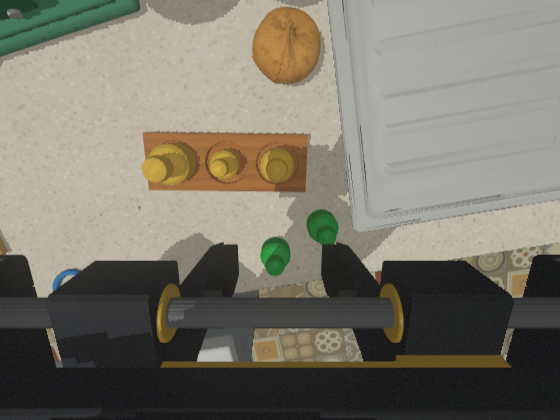

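The wrist view shows the block's weights: large (168,165), small (225,163) and middle (277,163). The green look-alikes at (322,226) and (275,257) stay untouched. The middle weight measures knob 23.6 mm, body 39.2 mm and top 74.3 mm, which matches the 200 g. I grasp its knob.

>>> jog_arm(rows=[13,-1.5,10,0,12.7,-1.6,30,0,0,0,40,0,0,0,40,0,0,0,25,0,0,0,10,0,0,0,3,0,0,0,0,0])

```text
t: 22.8
tool_pos: [0.4199, -0.2854, 0.0429]
tool_rot: [0.996, -0.088, 0.0, 0.0]
wrist_force: [1.3, 0.1, 0.6]
opening: 0.0461
gripper_force: 0.0
```

>>> jog_arm(rows=[0,0,0,0,0,0,0,0,0,0,0,0,0,0,0,0,0,0,0,0,0,0,0,0,0,0,0,0,0,0,0,0], grip=10, force=20)

```text
t: 23.6
tool_pos: [0.42, -0.2854, 0.0444]
tool_rot: [0.996, -0.088, 0.001, 0.001]
wrist_force: [-2.1, 5.4, 19.0]
opening: 0.0129
gripper_force: 17.3
```

>>> jog_arm(rows=[0,0,-5,0,0,0,-15,0,0,0,-30,0,0,0,-40,0,0,0,-40,0,0,0,-20,0,0,0,-5,0,0,0,0,0])

```text
t: 24.4
tool_pos: [0.4191, -0.2851, 0.1972]
tool_rot: [0.996, -0.088, 0.0, 0.0]
wrist_force: [0.3, -1.1, 0.3]
opening: 0.0099
gripper_force: 0.0
```

```bash
python3 -c "
from h import *
to(662.5,-193,197,-10)"
```

```text
t 24.4 at [ 419.1 -285.1  197.2] psi -10.09 tilt [ 0.     0.    -1.     0.197] | turn -0.1 shift [ 2.237e+02 -1.329e+02  2.000e-01] F [ 0.3 -1.1  0.3] op 9.9 q [-0.83  0.32  1.44 -0.    1.39  0.92]
```

The grasp missed: the fingers closed to 13 mm and came off the knob, with +19 N upward on the tool, which suggests the pads sat too high. I measure the weight and the fingertips numerically.

```bash
python3 - <<'E'
from h import *
T=pose();w=get_image('wrist');np.savez('w6.npz',T=T,**w)
W=cloud(w,T);h=hsv(w);x,y,z=np.moveaxis(W,-1,0);L=(W-T[:3,3])@T[:3,:3]*1000
br=(h[...,0]>17)&(h[...,0]<35)&(h[...,1]>110)&(z>.015)&(z<.1)&(x<.5)
m=br&(np.hypot(x-.420,y+.2847)<.04);print(m.sum(),np.percentile(z[m],98));zt=np.percentile(z[m],97)
for a in((zt-.016,1),(0,zt-.025)):
    q=m&(z>a[0])&(z<a[1]);print(q.sum(),cv2.minEnclosingCircle(W[q][:,:2].astype(np.float32)*1000) if q.sum() else 0)
f=(z>.12)&(abs(L[...,0])<12)&(L[...,2]>-45)
print("fingers now",get_state()["opening"],f.sum(),np.percentile(L[f],[1,50,99],axis=0).round(1))
for n in('w1','w3'):
    g=dict(np.load(n+'.npz'));T=g['T'];W=cloud(g,T);L=(W-T[:3,3])@T[:3,:3]*1000
    f=(abs(L[...,0])<12)&(abs(L[...,1])>40)&(abs(L[...,1])<64)&(L[...,2]>-60)&(L[...,2]<25)
    print(n,f.sum(),np.percentile(L[f],[1,50,99],axis=0).round(1))
s=get_image('side');h=hsv(s);W=cloud(s);z=W[...,2]
q=(h[...,0]>17)&(h[...,0]<35)&(h[...,1]>110)&(np.hypot(W[...,0]-.42,W[...,1]+.285)<.05)&(z<.1);print('side',q.sum(),np.percentile(W[q],[2,50,98],axis=0).round(4))
E
```

```text
931 0.07471038318459076
376 ((420.40252685546875, -284.7467346191406), 11.807116508483887)
555 ((420.53277587890625, -284.79510498046875), 19.649694442749023)
fingers now 0.010018901822910785 815 [[ -7.2 -18.5 -44.8]
 [  9.5  -4.9 -37.1]
 [ 11.2  18.8 -27.8]]
w1 3350 [[ -8.3 -57.8 -59.6]
 [  8.9 -43.4 -47. ]
 [ 11.2  58.3 -28.2]]
w3 3349 [[ -8.2 -57.8 -59.7]
 [  8.9 -43.4 -47. ]
 [ 11.2  58.2 -28.1]]
side 390 [[ 0.3984 -0.3001  0.0165]
 [ 0.4093 -0.281   0.0399]
 [ 0.4279 -0.2378  0.0725]]
```

The weight is unmoved and upright. The wrist depth shows the finger ends 28 mm above the reported TCP at every opening. That fits the 13 mm chord near the knob's top and the jar having been held by its lid. So I descend 23–28 mm deeper.

>>> jog_arm(rows=[1,0,20,0,0,0,35,0,0,0,35,0,0,0,30,0,0,0,20,0,0,0,10,0,0,0,0,0,0,0,0,0], grip=46)

```text
t: 25.3
tool_pos: [0.4204, -0.2854, 0.0477]
tool_rot: [0.996, -0.088, 0.0, 0.0]
wrist_force: [0.0, -0.6, 1.1]
opening: 0.0461
gripper_force: 0.0
```

>>> jog_arm(rows=[0,0,5,0,0,0,5,0,0,0,5,0,0,0,5,0,0,0,5,0,0,0,2,0,0,0,0,0,0,0,0,0])

```text
t: 26.1
tool_pos: [0.4203, -0.2854, 0.0204]
tool_rot: [0.996, -0.088, 0.0, 0.0]
wrist_force: [0.1, -0.3, 0.0]
opening: 0.0458
gripper_force: 0.0
```

>>> jog_arm(rows=[0,0,0,0,0,0,0,0,0,0,0,0,0,0,0,0,0,0,0,0,0,0,0,0,0,0,0,0,0,0,0,0], grip=10, force=20)

```text
t: 26.9
tool_pos: [0.4203, -0.2852, 0.0205]
tool_rot: [0.996, -0.088, 0.0, -0.0]
wrist_force: [0.4, 2.0, 2.7]
opening: 0.0221
gripper_force: 19.9
```

>>> jog_arm(rows=[0,0,0,0,0,0,0,0,0,0,1,0,0,0,1,0,0,0,1,0,0,0,0.5,0,0,0,0,0,0,0,0,0], grip=36)

```text
t: 27.7
tool_pos: [0.4202, -0.2853, 0.0169]
tool_rot: [0.996, -0.088, 0.0, 0.0]
wrist_force: [0.4, 0.1, 0.1]
opening: 0.0359
gripper_force: 0.0
```

>>> jog_arm(rows=[0,0,0,0,0,0,0,0,0,0,0,0,0,0,0,0,0,0,0,0,0,0,0,0,0,0,0,0,0,0,0,0], grip=10, force=25)

```text
t: 28.5
tool_pos: [0.4202, -0.2852, 0.0169]
tool_rot: [0.996, -0.088, -0.0, -0.0]
wrist_force: [-0.3, 2.5, 3.6]
opening: 0.0215
gripper_force: 24.5
```

>>> jog_arm(rows=[0,0,-2,0,0,0,-4,0,0,0,-6,0,0,0,-6,0,0,0,-4,0,0,0,0,0,0,0,0,0,0,0,0,0])

```text
t: 29.3
tool_pos: [0.4201, -0.2852, 0.0387]
tool_rot: [0.996, -0.088, -0.0, -0.0]
wrist_force: [-0.0, -0.4, -1.8]
opening: 0.0213
gripper_force: 24.8
```

The weight is held, with -1.8 N on the wrist, about 200 g. Its foot lies 3 mm below the reported TCP. I lift it and carry it over the weight pan.

>>> jog_arm(rows=[0,0,-15,0,0,0,-30,0,0,0,-40,0,0,0,-35,0,0,0,-12,0,10,-6,0,0,25,-15,0,0,40,-24,0,0])

```text
t: 30.1
tool_pos: [0.502, -0.2538, 0.1696]
tool_rot: [0.996, -0.089, -0.001, -0.001]
wrist_force: [-0.2, -2.1, -2.5]
opening: 0.0216
gripper_force: 25.9
```

>>> jog_arm(rows=[42,-25,0,0,42,-25,0,0,36,-22,0,0,20,-12,0,0,7,-4.3,0,0,0,0,0,0,0,0,0,0,0,0,0,0])

```text
t: 30.9
tool_pos: [0.6612, -0.1936, 0.1709]
tool_rot: [0.996, -0.089, -0.0, -0.0]
wrist_force: [-1.1, 0.2, -2.5]
opening: 0.0216
gripper_force: 26.0
```

```bash
python3 -c "
from h import *
to(662.5,-193,122,-10);pans()"
```

```text
t 30.9 at [ 661.2 -193.6  170.9] psi -10.16 tilt [-0.     0.    -1.     0.171] | turn -0.2 shift [ 1.1 -0.8 48.9] F [-1.1  0.2 -2.5] op 21.6 q [-0.46  0.66  0.92 -0.    1.56  1.29]
pans z 540 0.0968 953 0.1176 beam~ 0.0695
```

>>> jog_arm(rows=[0.5,0,8,0,0.5,0,15,0,0,0,12,0,0,0,6,0,0,0,3,0,0,0,2,0,0,0,2,0,0,0,2,0])

```text
t: 31.75
tool_pos: [0.6633, -0.1932, 0.1212]
tool_rot: [0.996, -0.088, 0.0, 0.0]
wrist_force: [0.5, 0.2, -1.6]
opening: 0.022
gripper_force: 26.0
```

>>> jog_arm(rows=[0,0,2,0,0,0,2,0,0,0,2,0,0,0,1.5,0,0,0,1,0,0,0,0,0,0,0,0,0,0,0,0,0])

```text
t: 32.55
tool_pos: [0.6632, -0.1931, 0.1125]
tool_rot: [0.996, -0.088, 0.0, 0.0]
wrist_force: [1.3, -0.9, -0.3]
opening: 0.0218
gripper_force: 26.0
```

```bash
python3 -c "
from h import *
to(662.5,-193,110,-10);pans()"
```

```text
t 32.55 at [ 663.2 -193.1  112.5] psi -10.09 tilt [ 0.     0.    -1.     0.112] | turn -0.1 shift [-0.7 -0.   2.5] F [ 1.3 -0.9 -0.3] op 21.8 q [-0.45  0.7   1.01 -0.    1.43  1.29]
pans z 515 0.1067 867 0.108 beam~ 0.0043
```

>>> jog_arm(rows=[0,0,0.8,0,0,0,0.8,0,0,0,0,0,0,0,0,0,0,0,0,0,0,0,0,0,0,0,0,0,0,0,0,0])

```text
t: 33.4
tool_pos: [0.6631, -0.1931, 0.1108]
tool_rot: [0.996, -0.088, 0.0, 0.0]
wrist_force: [0.2, -1.2, -0.3]
opening: 0.0218
gripper_force: 26.0
```

>>> jog_arm(rows=[0,0,0,0,0,0,0,0,0,0,0,0,0,0,0,0,0,0,0,0,0,0,0,0,0,0,0,0,0,0,0,0], grip=50)

```text
t: 34.2
tool_pos: [0.6631, -0.1931, 0.1108]
tool_rot: [0.996, -0.088, -0.0, -0.0]
wrist_force: [0.1, -0.7, -0.0]
opening: 0.0497
gripper_force: 0.0
```

>>> jog_arm(rows=[0,0,-10,0,0,0,-20,0,0,0,-40,0,0,0,-45,0,0,0,-45,0,0,0,-20,0,0,0,0,0,0,0,0,0])

```text
t: 35.0
tool_pos: [0.6629, -0.193, 0.2899]
tool_rot: [0.996, -0.088, -0.001, -0.0]
wrist_force: [0.2, 0.5, -1.2]
opening: 0.0499
gripper_force: 0.0
```

>>> jog_arm(rows=[-10,0,0,0,-30,0,0,0,-40,0,0,0,-40,0,0,0,-40,0,0,0,-40,0,0,0,-10,0,0,0,0,0,0,0])

```text
t: 35.8
tool_pos: [0.4554, -0.156, 0.2902]
tool_rot: [0.996, -0.088, -0.001, -0.0]
wrist_force: [0.9, 0.1, -0.3]
opening: 0.0499
gripper_force: 0.0
```

```bash
python3 -c "
from h import *
to(450,-190,260,-10);g=pans();s=get_image('scene')
a=cv2.resize(g['image'][90:290,140:440],None,fx=1.33,fy=1.33);b=cv2.resize(s['image'][110:290,140:400],(384,266))
c=cv2.resize(s['image'][135:200,200:350],(784,330),interpolation=3)
cv2.imwrite('pics/l7.png',np.vstack([np.hstack([a,b])[:,:782],c[:,:782]])[:,:,::-1])"
```

```text
t 35.8 at [ 455.4 -156.   290.2] psi -10.13 tilt [-0.001 -0.001 -1.     0.29 ] | turn -0.1 shift [ 0.6 34.4 30.2] F [ 0.9  0.1 -0.3] op 49.9 q [-0.58  0.21  1.32  0.    1.62  1.17]
pans z 514 0.1087 895 0.1061 beam~ -0.0086
```

View pics/l7.png

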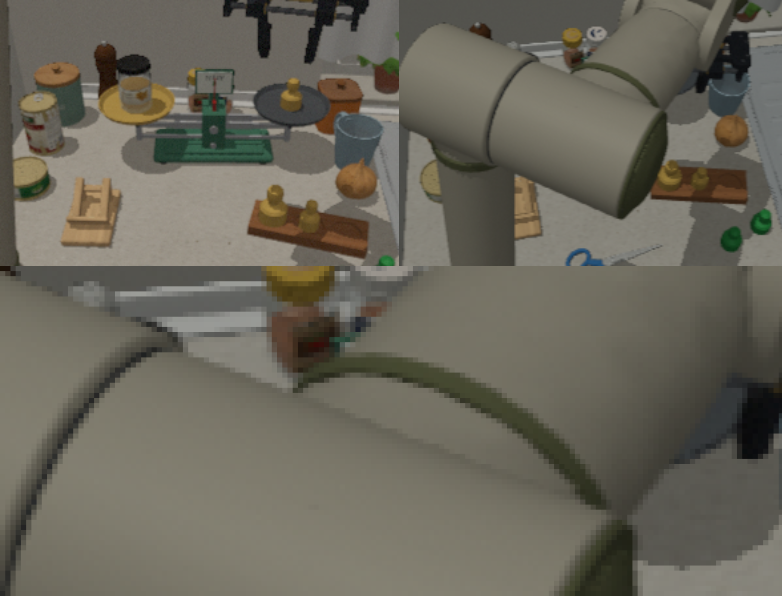

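The side view shows the jar upright in the brass pan at (135,85), the 200 g weight standing in the dark pan at (291,95) and the pointer near centre at (214,80). The other two weights stand in their block at (273,205) and (311,215). The beam is at about -0.009 rad, within half a 100 g step, so no other combination is nearer. The robot is clear of everything.

```bash
python3 -c "
from station import *
print(hand_in())"
```

```text
the job is handed in; nothing more can be done
None
```

The honey jar weighs about 180 g; it stands upright in the goods pan, counterbalanced by the 200 g weight alone, with the beam about 0.009 rad from level on the weight-pan side, and the job is handed in.

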